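# Slide a wooden blank under the bridge of a drilling jig, home on its sprung stop

### The arm

A 7-joint arm with a two-finger parallel gripper is mounted at the origin on the work surface. World frame = base frame: x ahead of the robot, y to its left, z up, the work surface at z = 0. Lengths are in m, angles in rad, forces in N, time in s.
With the tool pointing down it reaches from about 0.425 to 0.875 m from the base axis. Payload 4.7 kg.
Tool frame: the origin (TCP) lies at the very end of the fingers, on their centre line; the grasp point (between the pads) lies 19 mm behind it; z points along the fingers, y is the line along which they close (so a half turn about z gives the same grasp; the last joint's range is limited). The gripper opens to 87 mm and grips with 3 to 60 N. Pads are 19 mm wide; open, the fingers measure 117 mm over their backs; the gripper's body (75 mm by 190 mm) begins 51 mm behind the grasp point.
Start: joints at [-1.103, 0.321, -0.07, 1.45, 0.023, 1.371, -0.057], TCP at [0.285, 0.584, 0.223] pointing down, gripper open.
Joint ranges: [-2.86, 2.86], [-0.3, 2.09], [-1.38, 1.24], [0.06, 2.45], [-1.56, 4.7], [0.09, 2.05], [-2.69, 2.69]. Speed limits (rad/s): [2.57, 2.57, 3.14, 3.14, 3.14, 3.14, 3.14].

### API

Orientations are given as a rotation vector (axis times angle).
In Python, from bench import ctrl, imaging, ticket gives the robot as it stands.
- The arm moves only by the tool jog_arm, never from a script. Its argument "rows" is text: rows parted by semicolons, each of 7 numbers parted by spaces: the shift along the tool's x, y, z in cm, then the turn, a rotation vector about the tool's x, y, z in rad, then the closure, from -1 (fully open) to 1 (shut), so that 0 is half open. A call has 1 to 5 rows; each row shifts and turns the commanded pose from where the row before left it, along the tool's axes as they then stand; what a row does not reach is not made up. A row lasts 1/8 s, in which the tool goes at most 62.5 mm and 10.7 degrees, less where a joint would pass 70% of its speed; a pose out of reach is approached as far as the arm can. A call with a gripper value outside its range is refused whole. The fingers move at their own pace and stop on an object; "force" is the grip in N (left out, the last holds). Time passes only in rows, so rows that do not move let the fingers close. It gives the time, the measured TCP pose, the force, the opening and the grip force at its end, in the units of the state.
- ctrl.get_state(): the state, without advancing time (a new reading comes with each control period).
- imaging.get_image(name): name is "side" or "top" or "wrist"; returns a dict with "img" (480x640x3 uint8, blue, green, red), "vertical_fov" (degrees; the focal length in pixels is half the picture's height over the tangent of half this angle, whatever the lens; pixels are square), "cx", "cy" (the principal point, pixels), "origin" and "orientation" of the camera in the world. Camera axes: x right, y down, z forward; pixel columns grow to the right and rows downward; lengths in m; the calibration is good to about 2 mm. A picture is of the moment at which its call begins. There is no depth.
- ticket.close_job(): hands the job in; it is judged then, once.
The state is a dict: "time": time; "joint_positions": joint angles; "qd": joint speeds; "joint_torque": joint torques, N m; "position": TCP position; "tool_rot": TCP orientation; "ft_force": force on the tool from outside, world axes, zero at the start; "torque": the same for the moment, N m; "grip_width": opening from 0.0 (shut) to 1.0 (fully open); "grip_force": force on a finger pad.
Only numpy, scipy, OpenCV 4.12 (cv2) and the standard library are available. Lean on these libraries where they do the work, as an engineer would, in place of code of your own. Each camera call takes 0.05 s, during which the arm holds its last target. There are 200 camera calls.

### The job

Lay the light wooden blank lengthwise on the bed of the drilling jig, in front of the green bridge, then slide it in under the bridge until its front end meets the spring-loaded stop inside and has pressed the red plunger back by a few millimetres, gently and never to the end of the plunger's travel. Leave the blank held there by the jig, and leave the other things on the bench where they lie.

Things in the scene. Friction and masses are not known exactly. Their poses are not given: they have to be found in the camera images.
- blank: Light wooden bar 170 x 48 x 24 mm (x, y, z) with pencil lines on top, 130 g. It starts flat on the bench. Origin: centre of its underside; x along its length. Either end may go in first.
- jig: Drilling jig, fixed: plywood bed 15 mm thick (top 15 mm above the bench), 130 mm wide, with a low green bridge over its far part. Origin: on the bench below the middle of the tunnel mouth; x points into the tunnel (the direction to slide the blank), y across, z up. The open part of the bed runs from x = -200 mm to the mouth at x = 0.
- guides (a point): Point on top of the bed, on its centre line, 62 mm before the tunnel mouth (jig x = -62 mm), axes as the jig: the start of two dark wooden guides, 12 mm high above the bed, whose gap narrows from about 68 mm here to 51.5 mm at the mouth.
- bridge: Green bridge of the jig, fixed; same origin and axes as jig. It forms a tunnel from x = 0 to 110 mm, 51.5 mm wide, its roof 27 mm above the bed. Its top plate is 54 mm above the bench, 96 mm wide; two fittings on it reach to 82 mm.
- shoe (a point): Point on the centre line, 21 mm above the bed, 44 mm inside the mouth: underside of a sprung steel shoe (ramp from 12 mm, flat pad 33 to 55 mm inside). The blank lifts it 3 mm with a bump of up to 15 N; then it presses down on the blank with about 8 N, so sliding takes a steady drag of 8 to 13 N, different each time. Its grip also holds the blank where it is left.
- stop: Dark steel block 28 x 60 x 32 mm behind the tunnel. Origin: foot of its face towards the tunnel, 113 mm inside the mouth; axes as the jig. A red plunger 18 mm across, 12 mm above the bed, reaches from it towards the mouth; its face stands 59 to 95 mm inside the mouth, set anew each time and not measured: feel for it. Spring: 2.5 N to start, then 1 N per mm, 12 mm travel, on top of the drag.
- offcut: Dark wooden offcut 110 x 70 x 40 mm, a bystander. Origin: its underside.
- tape: Tape measure, steel case 70 x 40 x 65 mm, a bystander. Origin: its underside.
- mallet: Hammer lying on the bench, a bystander. Origin near its middle.
- chisel_a: Chisel with brown handle, 225 mm long, a bystander. Origin near its middle.
- chisel_b: Chisel with reddish handle, 225 mm long, a bystander. Origin near its middle.
- spire_a: Carved spire of light wood, 155 mm tall, a bystander. Origin: its underside.
- spire_b: Carved spire of darker wood, 135 mm tall, a bystander. Origin: its underside.
Mind the look-alikes: they are no part of the job. Leave any black or blue look-alike of the blank alone.

How it is judged:
By the outcome, as a careful person would: the job done as asked, in the order asked, and still so for the second after the job is handed in, with the robot touching nothing.
It also fails if it takes over 72 s, if anything falls off the work surface, if the arm or the gripper's body presses on something with over 40 N, if the wrist force passes 120 N, or if a joint passes its speed limit or range.

## Working session

There is one attempt and no reset: what is moved stays moved. The work goes in short steps, Python scripts to look and compute and a tool call to move; the robot and the scene stay as the last step left them, time stands still between calls to the robot, and variables do not carry over. Pictures are saved under pics/ and viewed, at most 10 in all, crops included, and the job is handed in when it is done.

Besides the shell and the picture viewer there is one more tool, called after ">>>" as name(argument=value, ...) on one line, values as JSON. jog_arm: Moves the arm, as the interface text tells. Its arguments: {"type":"object","properties":{"rows":{"type":"string"},"force":{"type":"number"}},"required":["rows"]}

```bash
mkdir -p pics
cat > h.py <<'E'
import numpy as np,cv2
from scipy.spatial.transform import Rotation as R
from bench import ctrl,imaging,ticket
def get(n,f=None):
    d=imaging.get_image(n)
    if f: cv2.imwrite('pics/'+f,d['img'])
    return d
def cam(d):
    o=np.array(d['orientation'],float)
    M=R.from_rotvec(o).as_matrix() if o.size==3 else (o if o.shape==(3,3) else R.from_quat(o).as_matrix())
    f=d['img'].shape[0]/2/np.tan(np.radians(d['vertical_fov'])/2)
    return np.array(d['origin']),M,f
def ray(d,u,v,z):
    p,M,f=cam(d); r=M@np.array([(u-d['cx'])/f,(v-d['cy'])/f,1]); return p+r*(z-p[2])/r[2]
def proj(d,X):
    p,M,f=cam(d); c=M.T@(np.array(X)-p); return f*c[0]/c[2]+d['cx'],f*c[1]/c[2]+d['cy']
E
python3 - <<'E'
from h import *
import pickle
for n in['top','side']:
    d=get(n,n+'0.png'); pickle.dump(d,open(n+'0.pkl','wb'))
    print(n,{k:v for k,v in d.items() if k!='img'})
s=ctrl.get_state();print(s)
E
```

```text
top {'vertical_fov': 53.069021621927554, 'cx': 318.7213648062982, 'cy': 241.95682560510664, 'origin': array([ 0.35430286, -0.03646543,  1.30267661]), 'orientation': array([-2.14177714,  2.137479  , -0.12984996])}
side {'vertical_fov': 44.800640960783156, 'cx': 329.5438855920248, 'cy': 241.8109013400945, 'origin': array([0.33850642, 0.92557509, 1.18376659]), 'orientation': array([-0.28337768,  2.8627927 , -1.06210531])}
{'time': 0.1, 'joint_positions': array([-1.10293043,  0.32175521, -0.07008869,  1.45153823,  0.02262012,
        1.37078203, -0.05691806]), 'qd': array([-0.00072496, -0.00056027, -0.00038031, -0.00298306,  0.0004988 ,
       -0.00024515, -0.00085085]), 'joint_torque': array([-3.92668971e-04, -4.92568231e+01, -4.05879216e-01, -3.13404679e+01,
       -6.41278666e-02,  3.94790818e-02,  5.83521114e-05]), 'position': array([0.28476561, 0.58376482, 0.22157421]), 'tool_rot': array([-7.06586230e-01, -3.06081926e+00,  2.62888698e-03]), 'ft_force': array([ 0.01129727, -0.03083125,  0.11020051]), 'torque': array([-0.05370463, -0.03556341, -0.05336925]), 'grip_force': 0.0, 'grip_width': 1.0052015579722622}
```

View pics/top0.png

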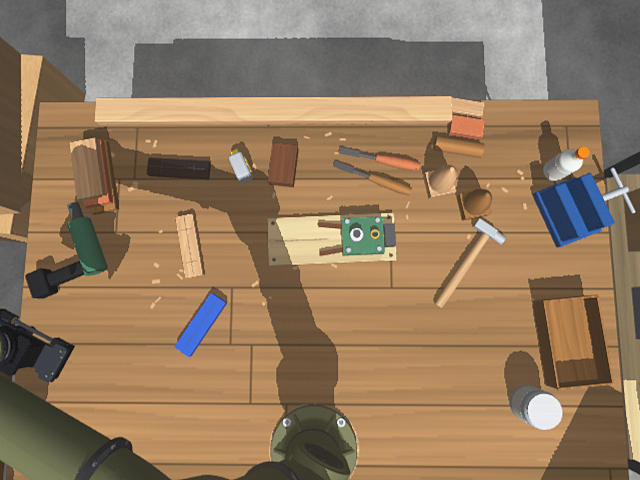

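View pics/side0.png

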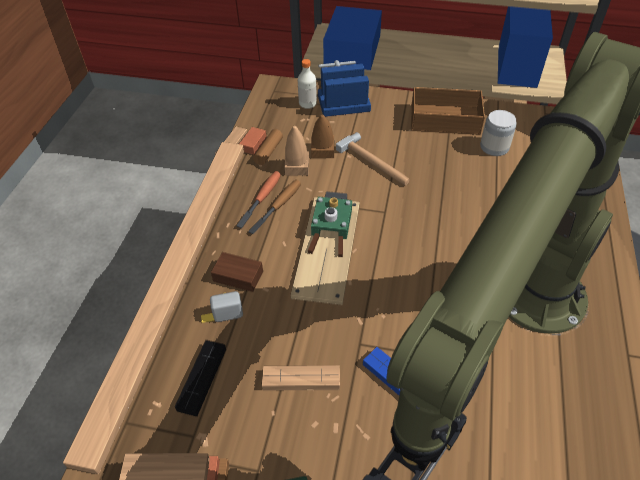

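The top view shows three bars that could be the blank: light wood at (190,244), black at (178,167) and blue at (201,322). The long light rail at (275,110) is far too big. I choose the light one at (190,244). The jig bed is around (332,238), the bridge at (362,236) and the stop at (389,235), so the tunnel points to image right. The side view agrees: blank at (301,377), bed at (325,255).

Run:
```python
from h import *
import pickle
d=pickle.load(open('top0.pkl','rb'));im=d['img']
hsv=cv2.cvtColor(im,cv2.COLOR_BGR2HSV)
print('blank',hsv[244,185],'bench',hsv[260,150],'bed',hsv[225,300],'green',hsv[222,350])
def blob(mask,roi):
    m=np.zeros_like(mask);x0,y0,x1,y1=roi;m[y0:y1,x0:x1]=mask[y0:y1,x0:x1]
    m=cv2.morphologyEx(m,cv2.MORPH_CLOSE,np.ones((5,5)))
    m=cv2.morphologyEx(m,cv2.MORPH_OPEN,np.ones((5,5)))
    c=max(cv2.findContours(m,0,2)[0],key=cv2.contourArea)
    return cv2.minAreaRect(c),c
def rep(n,mask,roi,z):
    r,c=blob(mask,roi);b=cv2.boxPoints(r)
    P=np.array([ray(d,u,v,z)[:2] for u,v in b])
    print(n,r,'\n',P.round(4).tolist(),'ctr',P.mean(0).round(4),'sides',np.linalg.norm(P[1]-P[0]).round(4),np.linalg.norm(P[2]-P[1]).round(4),'ang',[np.degrees(np.arctan2(*(P[i+1]-P[i])[::-1])).round(2) for i in(0,1)])
rep('blank',cv2.inRange(hsv,(8,40,185),(25,135,255)),(165,200,215,290),.024)
rep('bed',cv2.inRange(hsv,(18,40,150),(32,140,255)),(255,200,410,275),.015)
rep('green',cv2.inRange(hsv,(60,60,40),(95,255,255)),(330,205,400,265),.054)
s=cv2.resize(im[195:285,160:410],None,fx=3.2,fy=3.2,interpolation=2);cv2.imwrite('pics/crop1.png',s)
```

```text
blank [ 18  96 238] bench [ 15 124 181] bed [ 22  73 238] green [ 72  96 141]
blank ((188.3784637451172, 243.895751953125), (68.07594299316406, 24.040803909301758), 88.63607025146484) 
 [[0.6225, 0.3795], [0.624, 0.3137], [0.4386, 0.3023], [0.4369, 0.3668]] ctr [0.5305 0.3406] sides 0.0659 0.1858 ang [np.float64(-88.65), np.float64(-176.47)]
bed ((331.86370849609375, 238.76364135742188), (47.747169494628906, 125.46778106689453), 87.58897399902344) 
 [[0.6036, 0.127], [0.6181, -0.2147], [0.4877, -0.2177], [0.4729, 0.1192]] ctr [ 0.5456 -0.0465] sides 0.342 0.1305 ang [np.float64(-87.57), np.float64(-178.69)]
green ((362.7179260253906, 235.51226806640625), (36.7044563293457, 41.69973373413086), 87.51044464111328) 
 [[0.5945, -0.0709], [0.5994, -0.1807], [0.502, -0.1834], [0.4971, -0.0748]] ctr [ 0.5483 -0.1274] sides 0.1099 0.0974 ang [np.float64(-87.48), np.float64(-178.43)]
```

View pics/crop1.png

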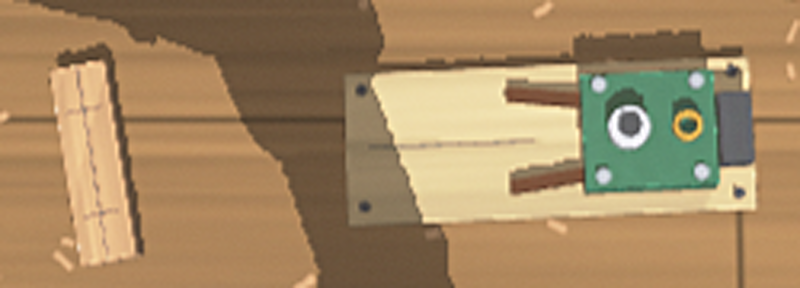

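The crop confirms it: light bar with pencil lines, its top corners at crop (50,68), (104,60), (82,265), (136,258). The mouth is the left edge of the green plate (crop x≈583), the guides are to its left, and the stop is on the right.

```bash
cat >> h.py <<'E'
def goto(pos,yaw):
    "delta in tool axes (cm) and turn (rotvec rad) to tool-down pose with tool x at yaw deg"
    s=ctrl.get_state();M=R.from_rotvec(s['tool_rot'])
    c,n=np.cos(np.radians(yaw)),np.sin(np.radians(yaw))
    T=R.from_matrix(np.array([[c,n,0],[n,-c,0],[0,0,-1]]))
    x=M.as_matrix()[:,0]
    print('t',round(s['time'],2),'pos',s['position'].round(4),'yaw',np.degrees(np.arctan2(x[1],x[0])).round(2),'F',s['ft_force'].round(1),'w',round(s['grip_width'],3))
    print(' shift cm',(M.inv().apply(np.array(pos)-s['position'])*100).round(2),'turn',(M.inv()*T).as_rotvec().round(3))
E
python3 - <<'E'
from h import *
import pickle
d=pickle.load(open('top0.pkl','rb'))
C=[ray(d,160+u/3.2,195+v/3.2,.024)[:2] for u,v in[(50,68),(104,60),(136,258),(82,265)]]
C=np.array(C);print(C.round(4),C.mean(0).round(4),np.linalg.norm(np.diff(C,axis=0),axis=1).round(4))
a=(C[2]+C[3]-C[0]-C[1]);print(np.degrees(np.arctan2(a[1],a[0])))
goto([.47,.34,.20],175)
E
```

```text
[[0.6055 0.3786]
 [0.6125 0.3327]
 [0.444  0.299 ]
 [0.438  0.3441]] [0.525  0.3386] [0.0464 0.1718 0.0455]
-168.53376590211514
t 0.1 pos [0.2848 0.5838 0.2216] yaw 154.0 F [ 0.  -0.   0.1] w 1.005
 shift cm [-27.33 -13.79   2.18] turn [-0.002 -0.    -0.366]
```

>>> jog_arm(rows="-4.9 -2.3 0.4 0 0 0 -1;-4.9 -2.3 0.4 0 0 0 -1;-4.9 -2.3 0.4 0 0 0 -1;-4.9 -2.3 0.4 0 0 0 -1;-4.9 -2.3 0.4 0 0 0 -1")

```text
time: 0.72
position: [0.4555, 0.3718, 0.2021]
tool_rot: [-0.707, -3.061, 0.0]
ft_force: [0.9, -0.2, -0.4]
grip_width: 1.005
grip_force: 0.0
```

>>> jog_arm(rows="-4.9 -2.3 0.4 0 0 -0.15 -1;0 0 0 0 0 -0.16 -1;0 0 0 0 0 -0.16 -1;0 0 0 0 0 -0.16 -1;0 0 0 0 0 0 -1")

```text
time: 1.35
position: [0.4885, 0.3311, 0.1981]
tool_rot: [0.273, -3.129, 0.001]
ft_force: [0.4, 0.4, 0.3]
grip_width: 0.999
grip_force: 0.0
```

Run:
```python
from h import *
import pickle
d=get('wrist','w1.png');pickle.dump(d,open('w1.pkl','wb'))
goto([.491,.332,.10],191.5)
```

```text
t 1.4 pos [0.4886 0.3311 0.1982] yaw -170.08 F [0.3 0.6 0.6] w 1.002
 shift cm [-0.26  0.05  9.82] turn [-0.    -0.001 -0.028]
```

View pics/w1.png

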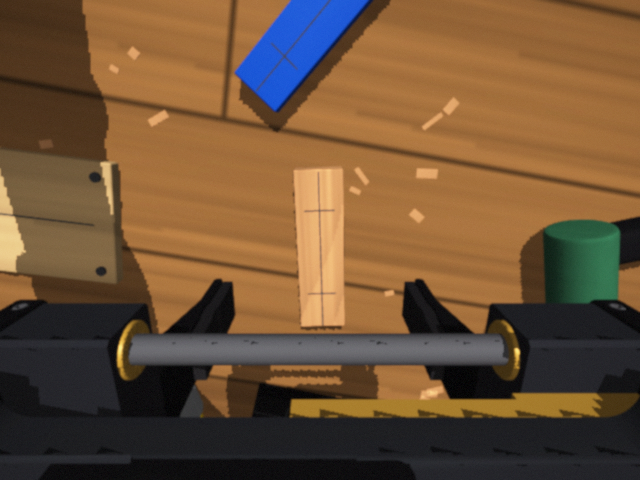

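The wrist view shows the whole top of the blank, corners about (294,169), (342,167), (345,326), (301,328), lying between the open fingers and nearly square to them.

Run:
```python
from h import *
import pickle
d=pickle.load(open('w1.pkl','rb'));im=d['img']
hsv=cv2.cvtColor(im,cv2.COLOR_BGR2HSV)
m=cv2.inRange(hsv,(8,30,190),(25,130,255));k=np.zeros_like(m);k[155:327,285:350]=m[155:327,285:350]
k=cv2.morphologyEx(cv2.morphologyEx(k,3,np.ones((9,9))),2,np.ones((7,7)))
c=max(cv2.findContours(k,0,2)[0],key=cv2.contourArea)
q=cv2.approxPolyDP(c,8,True)[:,0];print(q.tolist())
C=np.array([ray(d,*p,.024)[:2] for p in q]);print(C.round(4),C.mean(0).round(4),np.linalg.norm(np.roll(C,-1,0)-C,axis=1).round(4))
P=np.array([ray(d,*p,.024)[:2] for p in c[:,0]]).astype(np.float32)*1000
r=cv2.minAreaRect(P);print(r)
```

```text
[[330, 169], [306, 170], [297, 189], [298, 231], [310, 238], [300, 256], [314, 278], [303, 323], [331, 319], [341, 206]]
[[0.4421 0.335 ]
 [0.447  0.3127]
 [0.4664 0.3071]
 [0.5081 0.3147]
 [0.5133 0.3278]
 [0.5342 0.3209]
 [0.556  0.3392]
 [0.611  0.3365]
 [0.6008 0.3658]
 [0.4755 0.3522]] [0.5154 0.3312] [0.0228 0.0202 0.0424 0.0141 0.022  0.0285 0.0551 0.031  0.1261 0.0376]
((525.7935791015625, 340.0831298828125), (166.70196533203125, 43.29718780517578), 11.133798599243164)
```

>>> jog_arm(rows="-0.3 0.15 5 0 0 -0.02 -1;0 0 5 0 0 0 -1;0 0 5 0 0 0 -1;0 0 2.2 0 0 0 -1;0 0 1 0 0 0 -1")

```text
time: 2.02
position: [0.4905, 0.3327, 0.0148]
tool_rot: [0.304, -3.125, 0.002]
ft_force: [-0.0, 0.6, 0.1]
grip_width: 0.997
grip_force: 0.0
```

>>> jog_arm(rows="0 0 0 0 0 0 -0.2;0 0 0 0 0 0 0.4;0 0 0 0 0 0 0.4;0 0 0 0 0 0 0.4;0 0 0 0 0 0 0.4", force=35)

```text
time: 2.65
position: [0.4917, 0.3334, 0.0171]
tool_rot: [-0.308, 3.126, 0.0]
ft_force: [-0.2, -0.5, 2.2]
grip_width: 0.548
grip_force: 35.0
```

>>> jog_arm(rows="0 0 -1 0 0 0 0.4;0 0 -2 0 0 0 0.4;0 0 -3 0 0 0 0.4;0 0 -2.3 0 0 0 0.4;0 0 0 0 0 0 0.4")

```text
time: 3.28
position: [0.4932, 0.3346, 0.103]
tool_rot: [-0.307, 3.121, 0.005]
ft_force: [0.6, -0.3, -1.9]
grip_width: 0.539
grip_force: 35.0
```

>>> jog_arm(rows="0 0 0 0 0 0.17 0.4;0 0 0 0 0 0.17 0.4;0 0 0 0 0 0.17 0.4;0 0 0 0 0 0.17 0.4;0 0 0 0 0 0.17 0.4")

```text
time: 3.9
position: [0.4909, 0.3329, 0.0987]
tool_rot: [-1.017, -2.972, 0.002]
ft_force: [0.0, -0.5, -1.7]
grip_width: 0.543
grip_force: 35.0
```

>>> jog_arm(rows="0 0 0 0 0 0.17 0.4;0 0 0 0 0 0.17 0.4;0 0 0 0 0 0.17 0.4;0 0 0 0 0 0.17 0.4;0 0 0 0 0 0.17 0.4")

```text
time: 4.53
position: [0.4909, 0.3329, 0.0987]
tool_rot: [-2.152, -2.288, 0.002]
ft_force: [-0.5, 0.8, -0.4]
grip_width: 0.545
grip_force: 35.0
```

Run:
```python
from h import *
e=np.array([.0436,-.999]);mouth=np.array([.5463,-.0735])
# grasp is 35mm behind centre => 120 behind front; front 75mm before mouth
g=mouth-e*(.120+.075);print(g)
goto([*g,.10],92.5)
d=get('wrist','w2.png');import pickle;pickle.dump(d,open('w2.pkl','wb'))
d=get('top','t2.png');pickle.dump(d,open('t2.pkl','wb'))
```

```text
[0.537798 0.121305]
t 4.53 pos [0.4909 0.3329 0.0987] yaw 93.52 F [-0.5  0.8 -0.4] w 0.545
 shift cm [-21.41   3.38  -0.11] turn [-0.001  0.001  0.018]
```

View pics/w2.png

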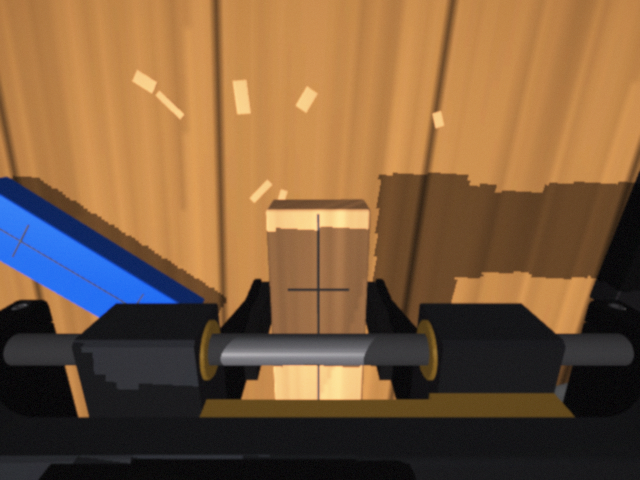

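The wrist view shows the blank held square between the pads, its rear end at (318,210) and pencil line along column 318. Next I recheck the jig axis from the new top picture before lowering.

Run:
```python
from h import *
import pickle
for n in('top0','t2'):
    d=pickle.load(open(n+'.pkl','rb'));hsv=cv2.cvtColor(d['img'],cv2.COLOR_BGR2HSV)
    def rep(n,lo,hi,z,roi=(255,200,410,275)):
        m=cv2.inRange(hsv,lo,hi);k=np.zeros_like(m);x0,y0,x1,y1=roi;k[y0:y1,x0:x1]=m[y0:y1,x0:x1]
        k=cv2.morphologyEx(cv2.morphologyEx(k,3,np.ones((5,5))),2,np.ones((3,3)))
        c=max(cv2.findContours(k,0,2)[0],key=cv2.contourArea)
        P=np.array([ray(d,*p,z)[:2] for p in c[:,0]]).astype(np.float32)*1000
        print(n,cv2.minAreaRect(P))
        return P
    rep('green',(60,60,40),(95,255,255),54e-3)
    rep('bed',(18,40,100),(32,140,255),15e-3)
    # wooden guides (dark red-brown), top at 27 mm
    for q,roi in(('gU',(312,214,342,232)),('gL',(312,242,342,262))): 
        try: rep(q,(0,60,40),(16,255,150),.027,roi)
        except Exception as e: print(q,e)
```

```text
green ((548.2409057617188, -126.99016571044922), (97.4462661743164, 109.44966888427734), 2.5151898860931396)
bed ((545.6300659179688, -44.23553466796875), (131.01405334472656, 342.93115234375), 2.5060436725616455)
gU ((582.1766357421875, -39.04027557373047), (59.275238037109375, 13.673460006713867), 89.99092102050781)
gL ((511.19158935546875, -43.17961883544922), (14.6021728515625, 58.48427200317383), 9.58796501159668)
green ((548.2409057617188, -126.99016571044922), (97.4462661743164, 109.44966888427734), 2.5151898860931396)
bed ((542.30517578125, -45.059478759765625), (137.21466064453125, 342.8463439941406), 1.0404490232467651)
gU ((581.4999389648438, -40.311553955078125), (57.509864807128906, 12.486747741699219), 85.15249633789062)
gL ((510.9731750488281, -43.216514587402344), (14.159156799316406, 58.48427200317383), 9.587963104248047)
```

>>> jog_arm(rows="-3 0.5 0 0 0 0.018 0.4;-4.5 0.7 0 0 0 0 0.4;-4.5 0.7 0 0 0 0 0.4;-4.5 0.7 0 0 0 0 0.4;-4.5 0.7 0 0 0 0 0.4")

```text
time: 5.25
position: [0.5351, 0.122, 0.0994]
tool_rot: [2.165, 2.276, -0.001]
ft_force: [0.6, 0.1, -1.0]
grip_width: 0.545
grip_force: 35.0
```

Run:
```python
from h import *
goto([.5378,.1213,.031],92.5)
get('side','s3.png');import pickle
d=get('top','t3.png');pickle.dump(d,open('t3.pkl','wb'))
cv2.imwrite('pics/t3c.png',cv2.resize(d['img'][190:290,220:410],None,fx=4,fy=4,interpolation=2))
```

```text
t 5.25 pos [0.5351 0.122  0.0994] yaw 92.87 F [ 0.6  0.1 -1. ] w 0.545
 shift cm [-0.09  0.26  6.84] turn [-0.     0.     0.006]
```

View pics/t3c.png

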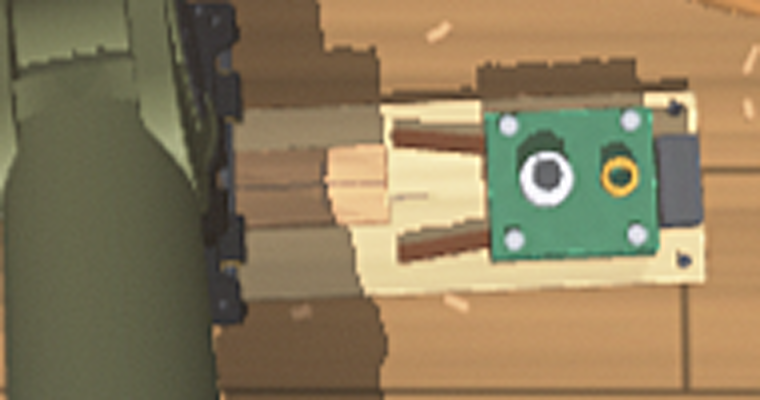

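The crop shows the blank above the bed, aligned with it, its front end at crop (388,184) just before the guides, which start at x≈393–400.

>>> jog_arm(rows="0.5 0.32 2 0 0 0.006 0.4;0 0 2 0 0 0 0.4;0 0 2 0 0 0 0.4;0 0 0 0 0 0 0.4")

```text
time: 5.85
position: [0.5356, 0.1314, 0.0366]
tool_rot: [-2.168, -2.27, 0.007]
ft_force: [-0.4, 0.1, -1.3]
grip_width: 0.544
grip_force: 35.0
```

```bash
cat > m.py <<'E'
from h import *
import sys
zt=float(sys.argv[1]);d=get('top');im=d['img']
goto([.5378,.1213,.031],92.5)
e=np.array([.0439,-.999]);n=np.array([.999,.0439]);mouth=np.array([.5468,-.072])
g=cv2.cvtColor(im,cv2.COLOR_BGR2HSV)
cv2.imwrite('pics/'+sys.argv[2],cv2.resize(im[190:290,260:410],None,fx=5,fy=5,interpolation=2))
# sample hue along cross lines: blank (hue ~15-19,sat~95) against bed (hue 22,sat 73), subpixel by saturation
m=cv2.inRange(g,(10,70,90),(20,135,255));k=np.zeros_like(m);k[222:255,290:345]=m[222:255,290:345]
k=cv2.morphologyEx(cv2.morphologyEx(k,3,np.ones((5,5))),2,np.ones((5,5)))
c=max(cv2.findContours(k,0,2)[0],key=cv2.contourArea)
P=np.array([ray(d,*p,zt)[:2] for p in c[:,0]]);q=P-mouth
r=cv2.minAreaRect((P*1000).astype(np.float32))
print('rect',r,'jig along',(q@e*1000).min().round(1),(q@e*1000).max().round(1),'across',(q@n*1000).min().round(1),(q@n*1000).max().round(1))
E
python3 m.py .047 t4.png
```

```text
t 5.9 pos [0.5368 0.1315 0.038 ] yaw 92.61 F [ 0.   0.3 -1.6] w 0.546
 shift cm [-1.02  0.06  0.7 ] turn [-0.003  0.001  0.002]
rect ((542.672607421875, 37.591636657714844), (85.98299407958984, 53.036617279052734), 0.6720561385154724) jig along -137.5 -82.6 across -42.6 44.5
```

View pics/t4.png

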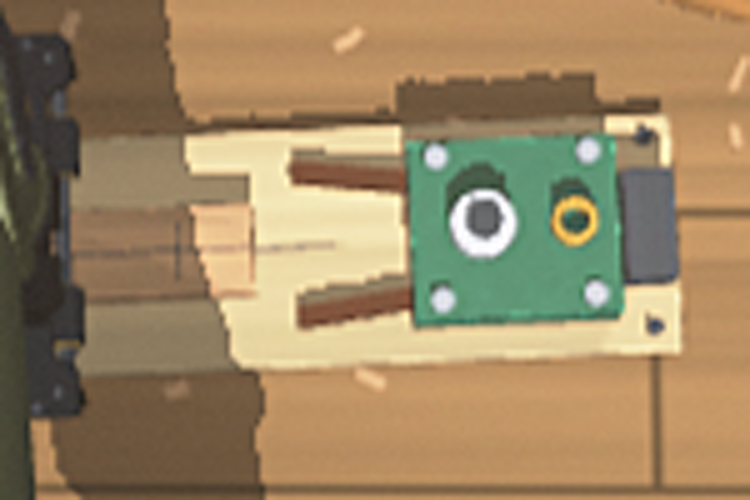

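The crop shows the blank's front end at crop x≈252, its pencil centre line at (210,247), and the bed's own centre line from (255,246) to (335,243). I compare the two at their true heights.

Run:
```python
from h import *
import pickle
d=pickle.load(open('top0.pkl','rb'))
f=lambda u,v,z:ray(d,260+(u+.5)/5-.5,190+(v+.5)/5-.5,z)[:2]
e=np.array([.0439,-.999]);n=np.array([.999,.0439]);m=np.array([.5468,-.072])
for t,u,v,z in[('pencil',90,253,.046),('pencil',210,247.5,.046),('pencil',250,246,.046),('upper',220,206,.046),('front',252,247,.046),('bedline',258,246,.015),('bedline',333,243,.015),
 ('bed edge up',300,124,.015),('bed edge lo',300,365,.015),('guideU top in',400,190,.015),('guideL in',408,277,.027),('guideU start',290,150,.027),('mouth',408,230,.054)]:
    q=f(u,v,z)-m;print(t,f(u,v,z).round(4),'along %.1f across %.1f'%(q@e*1000,q@n*1000))
```

```text
pencil [0.5366 0.097 ] along -169.3 across -2.8
pencil [0.5396 0.0334] along -105.6 across -2.6
pencil [0.5404 0.0123] along -84.5 across -2.7
upper [0.5618 0.0283] along -99.5 across 19.4
front [0.5399 0.0112] along -83.4 across -3.3
bedline [0.545  0.0091] along -81.1 across 1.7
bedline [ 0.5466 -0.0315] along -40.5 across 1.6
bed edge up [ 0.6123 -0.0134] along -55.6 across 68.0
bed edge lo [ 0.4803 -0.0138] along -61.0 across -63.9
guideU top in [ 0.5758 -0.0679] along -2.9 across 29.1
guideL in [ 0.5265 -0.0717] along -1.2 across -20.3
guideU start [ 0.5956 -0.0083] along -61.5 across 51.5
mouth [ 0.5477 -0.0711] along -0.9 across 1.0
```

>>> jog_arm(rows="0 0.2 0 0 0 0 0.4;0 0.22 0.3 0 0 0 0.4;0 0 0.3 0 0 0 0.4;0 0 0 0 0 0 0.4;0 0 0 0 0 0 0.4")

```text
time: 6.52
position: [0.5424, 0.1306, 0.0336]
tool_rot: [-2.173, -2.269, -0.0]
ft_force: [0.7, 0.5, -2.2]
grip_width: 0.546
grip_force: 35.0
```

```bash
python3 m.py .039 t5.png
```

```text
t 6.58 pos [0.5424 0.1306 0.0337] yaw 92.46 F [-0.9 -1.1 -1.4] w 0.545
 shift cm [-0.91 -0.5   0.27] turn [ 0.    -0.    -0.001]
rect ((543.9016723632812, 36.78827667236328), (86.50271606445312, 55.92539978027344), 0.6720518469810486) jig along -138.1 -80.9 across -41.6 46.0
```

View pics/t5.png

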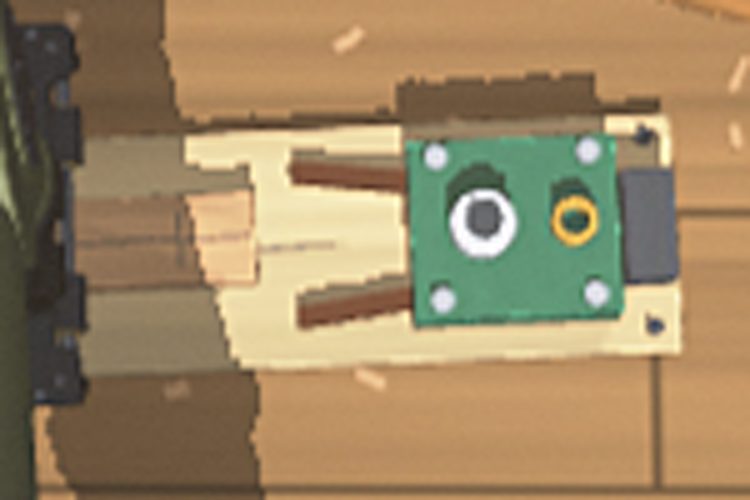

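The blank is now on the bed by height, front end at crop x≈255. Its pencil line runs to (250,236), slightly too far to the upper side of the bed's line at (258,246) once parallax is allowed for, so I correct about -1.6 mm and measure the lines by subpixel.

>>> jog_arm(rows="0 -0.15 0.1 0 0 0 0.4;0 0 0.1 0 0 0 0.4;0 0 0 0 0 0 0.4;0 0 0 0 0 0 0.4")

```text
time: 7.08
position: [0.5407, 0.1306, 0.032]
tool_rot: [-2.173, -2.268, 0.0]
ft_force: [-2.2, -1.0, 4.4]
grip_width: 0.542
grip_force: 35.0
```

```bash
cat > p.py <<'E'
from h import *
d=get('top');g=cv2.cvtColor(d['img'],cv2.COLOR_BGR2GRAY).astype(float)
goto([.5378,.1213,.031],92.5)
e=np.array([.0439,-.999]);n=np.array([.999,.0439]);m=np.array([.5468,-.072])
def line(cols,r0,r1,z):
    o=[]
    for c in cols:
        s=g[r0:r1,c];w=np.clip(np.median(s)-s-4,0,None)
        if w.sum()>0:
            q=ray(d,c,(w*np.arange(r0,r1)).sum()/w.sum(),z)[:2]-m;o.append((q@e*1000,q@n*1000))
    o=np.array(o);return o
for t,c,a,b,z in[('blank',range(280,309),233,245,.0395),('bed',range(313,327),235,243,.015)]:
    o=line(c,a,b,z);print(t,'n',len(o),'across med',np.median(o[:,1]).round(2),'sd',o[:,1].std().round(2),'slope deg',np.degrees(np.polyfit(*o.T,1)[0]).round(2))
E
python3 p.py
```

```text
t 7.12 pos [0.5407 0.1307 0.032 ] yaw 92.47 F [-2.8  0.2  5.7] w 0.546
 shift cm [-0.92 -0.33  0.1 ] turn [-0.    -0.    -0.001]
blank n 29 across med 1.66 sd 4.17 slope deg 1.03
bed n 14 across med 0.36 sd 0.51 slope deg 2.34
```

```bash
cat > p.py <<'E'
from h import *
d=get('top');g=cv2.cvtColor(d['img'],cv2.COLOR_BGR2GRAY).astype(float)
goto([.5378,.1213,.031],92.5)
e=np.array([.0439,-.999]);n=np.array([.999,.0439]);m=np.array([.5468,-.072])
def line(cols,r0,r1,z):
    o=[]
    for c in cols:
        i=r0+int(g[r0:r1,c].argmin());s=g[i-3:i+4,c];w=np.clip(np.sort(s)[-3]-s,0,None)
        if s.max()-s.min()<12: continue
        q=ray(d,c,(w*np.arange(i-3,i+4)).sum()/w.sum(),z)[:2]-m;o.append((q@e*1000,q@n*1000))
    return np.array(o)
for t,c,a,b,z in[('blank',range(284,309),235,242,.0395),('bed',range(313,327),236,243,.015)]:
    o=line(c,a,b,z);print(t,len(o),o[:,1].round(1),'med',np.median(o[:,1]).round(2))
# bed outer edges & blank upper/lower edges by gradient
for t,c,a,b,z,sg in[('bed up',range(315,335),208,220,.015,1),('bed lo',range(315,335),255,268,.015,-1),('blank up',range(300,309),222,234,.039,0),('blank lo',range(304,309),243,251,.039,0)]:
    o=[]
    for cc in c:
        gr=np.gradient(g[a:b,cc]);gr=np.abs(gr) if sg==0 else np.clip(gr*sg,0,None);i=gr.argmax();k=slice(max(i-1,0),i+2)
        q=ray(d,cc,a+(gr[k]*np.arange(max(i-1,0),max(i-1,0)+len(gr[k]))).sum()/gr[k].sum(),z)[:2]-m;o.append(q@n*1000)
    print(t,np.round(o,1).tolist())
print(g[224:252,305].astype(int))
E
python3 p.py
```

```text
t 7.17 pos [0.5407 0.1306 0.032 ] yaw 92.47 F [-3.9 -0.6  5.2] w 0.544
 shift cm [-0.92 -0.33  0.1 ] turn [-0.    -0.    -0.001]
blank 25 [ 0.6  0.6  0.8  0.3  0.4 -0.4 -0.2 -0.3  0.5  0.8  0.5 11.9 -0.8  2.4
  3.2 -7.7  1.1  3.5  3.6  3.7  3.5  3.4  3.1  3.6  2.5] med 0.83
bed 14 [-0.8 -0.5 -0.2 -0.2 -0.4 -0.5  0.2  0.2  0.7  0.5  0.5  0.4  0.4  0.3] med 0.24
bed up [65.0, 64.9, 64.8, 64.5, 64.2, 64.1, 64.0, 64.0, 63.9, 65.1, 65.2, 65.1, 65.5, 65.5, 65.7, 65.6, 65.5, 65.5, 65.4, 65.4]
bed lo [-65.3, -65.4, -65.3, -65.5, -65.4, -65.6, -65.3, -65.3, -65.2, -65.7, -65.8, -65.3, -65.2, -65.3, -65.3, -65.3, -63.2, -62.6, -62.9, -63.2]
blank up [42.3, 42.2, 38.9, 38.6, 38.4, 38.3, 25.7, 41.4, 41.3]
blank lo [-26.4, -25.9, -25.9, -26.1, -25.7]
[202 129 140 136 130 192 211 197 191 195 202 202 205 174 184 212 210 206
 204 208 205 201 197 177 208 227 223 223]
```

>>> jog_arm(rows="-0.5 -0.2 -0.05 0 0 0 0.4;-1.0 0 0 0 0 0 0.4;-1.0 0 0 0 0 0 0.4;-1.0 0 0 0 0 0 0.4;-0.5 0 0 0 0 0 0.4")

```text
time: 7.8
position: [0.5407, 0.0893, 0.0321]
tool_rot: [2.175, 2.267, -0.0]
ft_force: [0.3, 0.1, 1.0]
grip_width: 0.545
grip_force: 35.0
```

>>> jog_arm(rows="-0.5 0 0 0 0 0 0.4;-0.5 0 0 0 0 0 0.4;-0.5 0 0 0 0 0 0.4;-0.5 0 0 0 0 0 0.4;0 0 0 0 0 0 0.4")

```text
time: 8.43
position: [0.5415, 0.0695, 0.0321]
tool_rot: [2.174, 2.267, -0.001]
ft_force: [1.0, -1.3, 0.7]
grip_width: 0.546
grip_force: 35.0
```

Run:
```python
from h import *
goto([.5378,.1213,.031],92.5)
d=get('top');im=d['img']
cv2.imwrite('pics/t6.png',cv2.resize(im[205:270,295:395],None,fx=8,fy=8,interpolation=0))
e=np.array([.0439,-.999]);n=np.array([.999,.0439]);m=np.array([.5468,-.072])
q=ctrl.get_state()['position'][:2]-m;print('tcp along %.1f across %.1f'%(q@e*1000,q@n*1000))
```

```text
t 8.43 pos [0.5415 0.0695 0.0321] yaw 92.41 F [ 1.  -1.3  0.7] w 0.546
 shift cm [ 5.19 -0.15  0.1 ] turn [ 0.     0.001 -0.002]
tcp along -141.8 across 0.9
```

View pics/t6.png

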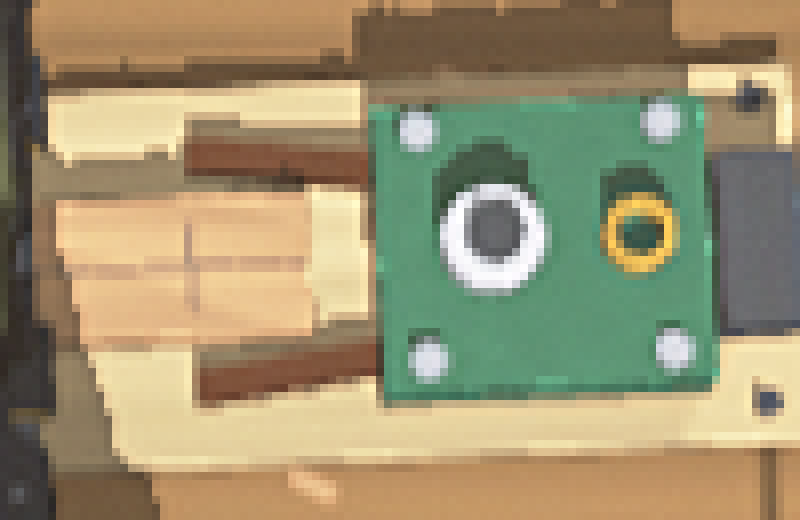

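The crop shows the blank's front end at crop x≈310 inside the guides. Its edges at y≈190 and 329 give, with parallax, 5.3 mm and 5.6 mm clearance to the upper (185) and lower (352) guide edges: centred.

>>> jog_arm(rows="-0.5 0 0 0 0 0 0.4;-0.5 0 0 0 0 0 0.4;-0.5 0 0 0 0 0 0.4;-0.3 0 0 0 0 0 0.4;0 0 0 0 0 0 0.4")

```text
time: 9.1
position: [0.5422, 0.0518, 0.0321]
tool_rot: [2.174, 2.268, -0.001]
ft_force: [1.1, -1.7, -0.3]
grip_width: 0.546
grip_force: 35.0
```

>>> jog_arm(rows="-0.3 0 0 0 0 0 0.4;-0.3 0 0 0 0 0 0.4;-0.3 0 0 0 0 0 0.4;-0.3 0 0 0 0 0 0.4;0 0 0 0 0 0 0.4")

```text
time: 9.72
position: [0.5427, 0.0399, 0.032]
tool_rot: [2.174, 2.268, -0.0]
ft_force: [0.6, -0.1, -0.6]
grip_width: 0.546
grip_force: 35.0
```

>>> jog_arm(rows="-0.3 0 0 0 0 0 0.4;-0.3 0 0 0 0 0 0.4;-0.3 0 0 0 0 0 0.4;-0.3 0 0 0 0 0 0.4;-0.3 0 0 0 0 0 0.4")

```text
time: 10.35
position: [0.5433, 0.0265, 0.0321]
tool_rot: [-2.172, -2.268, -0.002]
ft_force: [-0.2, 5.8, 0.9]
grip_width: 0.547
grip_force: 35.0
```

>>> jog_arm(rows="-0.2 0 0 0 0 0 0.4;-0.2 0 0 0 0 0 0.4;-0.2 0 0 0 0 0 0.4;-0.2 0 0 0 0 0 0.4;-0.2 0 0 0 0 0 0.4")

```text
time: 10.98
position: [0.5437, 0.0218, 0.0323]
tool_rot: [-2.166, -2.268, -0.008]
ft_force: [-0.6, 12.7, 1.4]
grip_width: 0.545
grip_force: 35.0
```

>>> jog_arm(rows="-0.2 0 0 0 0 0 0.4;-0.2 0 0 0 0 0 0.4;-0.2 0 0 0 0 0 0.4;-0.2 0 0 0 0 0 0.4;-0.2 0 0 0 0 0 0.4")

```text
time: 11.6
position: [0.5443, 0.0122, 0.0324]
tool_rot: [-2.165, -2.269, -0.008]
ft_force: [-0.5, 11.4, 0.4]
grip_width: 0.547
grip_force: 35.0
```

>>> jog_arm(rows="-0.2 0 0 0 0 0 0.4;-0.2 0 0 0 0 0 0.4;-0.2 0 0 0 0 0 0.4;-0.2 0 0 0 0 0 0.4;-0.2 0 0 0 0 0 0.4")

```text
time: 12.22
position: [0.5447, 0.0017, 0.0322]
tool_rot: [-2.166, -2.269, -0.008]
ft_force: [0.1, 11.9, 0.3]
grip_width: 0.548
grip_force: 35.0
```

>>> jog_arm(rows="-0.2 0 0 0 0 0 0.4;-0.2 0 0 0 0 0 0.4;0 0 0 0 0 0 0.4")

```text
time: 12.6
position: [0.5449, -0.0027, 0.0322]
tool_rot: [-2.166, -2.269, -0.007]
ft_force: [-1.1, 10.6, 0.1]
grip_width: 0.54
grip_force: 35.0
```

```bash
cat > f.py <<'E'
from h import *
import sys
d=get('wrist',sys.argv[1]);goto([.5378,.1213,.031],92.5)
g=cv2.cvtColor(d['img'],cv2.COLOR_BGR2GRAY)[185:300,315].astype(int)
print('rear edge rows',[(185+i,int(v)) for i,v in enumerate(np.diff(g)) if abs(v)>15])
E
python3 f.py w7.png
python3 - <<'E'
import cv2
g=cv2.cvtColor(cv2.imread('pics/w2.png'),6)[185:300,315].astype(int)
print([(185+i,int(g[i+1]-g[i])) for i in range(114) if abs(g[i+1]-g[i])>15])
E
```

```text
t 12.65 pos [ 0.5449 -0.0028  0.0322] yaw 92.65 F [ 0.4 10.6  0.3] w 0.551
 shift cm [12.43 -0.13  0.19] turn [ 0.    -0.006  0.003]
rear edge rows [(198, -18), (199, -17), (286, -21), (287, -32), (289, 34), (290, 26)]
[(198, -25), (199, -34), (207, 23), (208, 46), (209, 37), (210, 18), (229, -30), (230, -46), (231, -16), (287, -23), (288, -30), (290, 30), (291, 17)]
```

>>> jog_arm(rows="-0.15 0 0 0 0 0 0.4;-0.15 0 0 0 0 0 0.4;-0.15 0 0 0 0 0 0.4;-0.15 0 0 0 0 0 0.4")

```text
time: 13.15
position: [0.5451, -0.0084, 0.0321]
tool_rot: [-2.166, -2.269, -0.007]
ft_force: [-0.6, 11.4, 0.4]
grip_width: 0.543
grip_force: 35.0
```

>>> jog_arm(rows="-0.15 0 0 0 0 0 0.4;-0.15 0 0 0 0 0 0.4")

```text
time: 13.4
position: [0.5452, -0.0115, 0.0321]
tool_rot: [-2.166, -2.269, -0.007]
ft_force: [0.2, 10.7, 0.3]
grip_width: 0.539
grip_force: 35.0
```

>>> jog_arm(rows="-0.15 0 0 0 0 0 0.4;-0.15 0 0 0 0 0 0.4")

```text
time: 13.65
position: [0.5452, -0.0144, 0.032]
tool_rot: [-2.166, -2.269, -0.007]
ft_force: [-1.1, 11.8, 0.9]
grip_width: 0.547
grip_force: 35.0
```

>>> jog_arm(rows="-0.15 0 0 0 0 0 0.4;-0.15 0 0 0 0 0 0.4")

```text
time: 13.9
position: [0.5454, -0.0174, 0.0321]
tool_rot: [-2.166, -2.269, -0.007]
ft_force: [-0.3, 11.5, 0.8]
grip_width: 0.547
grip_force: 35.0
```

>>> jog_arm(rows="-0.15 0 0 0 0 0 0.4;-0.15 0 0 0 0 0 0.4")

```text
time: 14.15
position: [0.5455, -0.0204, 0.0321]
tool_rot: [-2.166, -2.269, -0.007]
ft_force: [-1.1, 11.5, 0.6]
grip_width: 0.543
grip_force: 35.0
```

>>> jog_arm(rows="-0.15 0 0 0 0 0 0.4;-0.15 0 0 0 0 0 0.4")

```text
time: 14.4
position: [0.5457, -0.0233, 0.0321]
tool_rot: [-2.166, -2.269, -0.007]
ft_force: [-0.8, 12.3, 0.3]
grip_width: 0.542
grip_force: 35.0
```

>>> jog_arm(rows="-0.15 0 0 0 0 0 0.4;-0.15 0 0 0 0 0 0.4")

```text
time: 14.65
position: [0.5458, -0.026, 0.032]
tool_rot: [-2.165, -2.269, -0.008]
ft_force: [-0.2, 13.6, 1.2]
grip_width: 0.546
grip_force: 35.0
```

>>> jog_arm(rows="-0.15 0 0 0 0 0 0.4")

```text
time: 14.78
position: [0.5458, -0.0265, 0.032]
tool_rot: [-2.164, -2.268, -0.009]
ft_force: [-0.3, 14.8, 1.7]
grip_width: 0.548
grip_force: 35.0
```

>>> jog_arm(rows="-0.15 0 0 0 0 0 0.4")

```text
time: 14.9
position: [0.5459, -0.0275, 0.0321]
tool_rot: [-2.163, -2.268, -0.009]
ft_force: [-0.6, 16.0, -0.2]
grip_width: 0.548
grip_force: 35.0
```

>>> jog_arm(rows="-0.15 0 0 0 0 0 0.4;0 0 0 0 0 0 0.4")

```text
time: 15.15
position: [0.5459, -0.0286, 0.032]
tool_rot: [-2.163, -2.268, -0.009]
ft_force: [-1.1, 15.2, 1.1]
grip_width: 0.54
grip_force: 35.0
```

>>> jog_arm(rows="-0.15 0 0 0 0 0 0.4;0 0 0 0 0 0 0.4")

```text
time: 15.4
position: [0.5459, -0.0295, 0.032]
tool_rot: [-2.162, -2.268, -0.01]
ft_force: [-1.7, 16.5, 1.7]
grip_width: 0.546
grip_force: 35.0
```

```bash
python3 f.py w8.png
```

```text
t 15.45 pos [ 0.5459 -0.0295  0.0321] yaw 92.73 F [-1.3 16.1  1.1] w 0.546
 shift cm [15.1  -0.09  0.26] turn [-0.001 -0.01   0.004]
rear edge rows [(198, -18), (212, 22), (213, 45), (214, 22), (225, -23), (226, -47), (227, -19), (286, -27), (287, -30), (289, 31), (290, 24)]
```

>>> jog_arm(rows="-0.15 0 0 0 0 0 0.4;0 0 0 0 0 0 0.4")

```text
time: 15.7
position: [0.5459, -0.0305, 0.032]
tool_rot: [-2.162, -2.268, -0.011]
ft_force: [-1.2, 17.2, 1.7]
grip_width: 0.546
grip_force: 35.0
```

>>> jog_arm(rows="0.3 0 0 0 0 0 0.4;0 0 0 0 0 0 0.4")

```text
time: 15.95
position: [0.5459, -0.0304, 0.032]
tool_rot: [-2.165, -2.269, -0.007]
ft_force: [-1.3, 12.7, 0.5]
grip_width: 0.545
grip_force: 35.0
```

>>> jog_arm(rows="0.3 0 0 0 0 0 0.4;0.2 0 0 0 0 0 0.4;0 0 0 0 0 0 0.4")

```text
time: 16.32
position: [0.546, -0.0303, 0.0321]
tool_rot: [-2.171, -2.269, -0.002]
ft_force: [-0.9, 6.7, -0.8]
grip_width: 0.546
grip_force: 35.0
```

>>> jog_arm(rows="0 0 0 0 0 0 0;0 0 0 0 0 0 -0.4;0 0 0 0 0 0 -0.6;0 0 0 0 0 0 -0.6;0 0 0 0 0 0 -0.6")

```text
time: 16.95
position: [0.5458, -0.0325, 0.0321]
tool_rot: [2.174, 2.268, -0.0]
ft_force: [0.3, 0.0, -0.8]
grip_width: 0.792
grip_force: 0.0
```

>>> jog_arm(rows="0 0 -1 0 0 0 -0.6;0 0 -3 0 0 0 -0.6;0 0 -5 0 0 0 -0.6;0 0 -5 0 0 0 -0.6;0 0 0 0 0 0 -0.6")

```text
time: 17.58
position: [0.549, -0.0322, 0.1774]
tool_rot: [2.169, 2.264, 0.012]
ft_force: [-0.3, -0.2, -1.8]
grip_width: 0.8
grip_force: 0.0
```

>>> jog_arm(rows="5 0 0 0 0 0 -0.6;5 0 0 0 0 0 -0.6;5 0 0 0 0 0 -0.6;5 0 0 0 0 0 -0.6;0 0 0 0 0 0 -0.6")

```text
time: 18.2
position: [0.5356, 0.1735, 0.1712]
tool_rot: [-2.162, -2.276, 0.0]
ft_force: [0.1, -1.1, -0.4]
grip_width: 0.798
grip_force: 0.0
```

Run:
```python
from h import *
goto([.5378,.1213,.031],92.5)
d=get('top');im=d['img']
cv2.imwrite('pics/t9.png',cv2.resize(im[205:270,285:395],None,fx=7,fy=7,interpolation=0))
```

```text
t 18.2 pos [0.5356 0.1735 0.1712] yaw 92.95 F [ 0.1 -1.1 -0.4] w 0.798
 shift cm [-5.24 -0.02 14.01] turn [-0.002 -0.001  0.008]
```

View pics/t9.png

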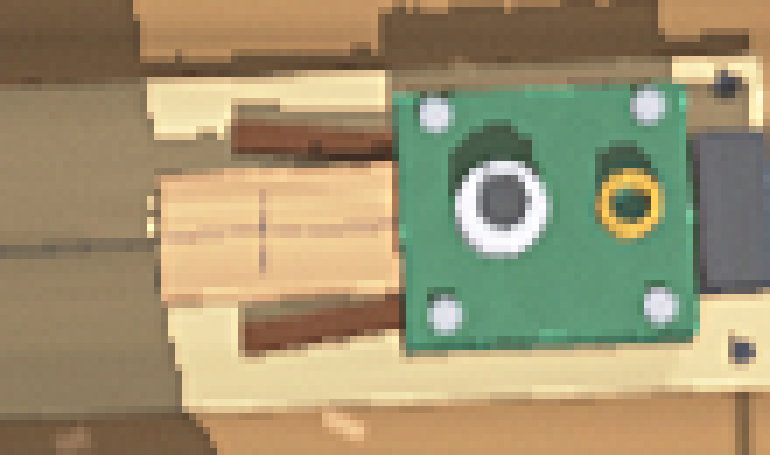

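The crop shows the blank under the bridge between the guides, with its rear end at crop x≈160. That is about 90 mm before the mouth, so the front is at about 79 mm, matching the felt position within a pixel. The gripper is clear of it.

```bash
python3 -c "
from bench import ticket
print(ticket.close_job())"
```

```text
the job is handed in; nothing more can be done
None
```

I slid the blank in under the green bridge until it pressed the red plunger back by an estimated 3–5 mm of its 12 mm travel (from force and position). The jig now holds it, nothing else was touched, and I handed the job in at about 18 s.

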